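# Unlock the sample carrier with a flat driver and slide its cover open

## Task

Open the aluminium sample carrier so that the rotor inside is ready for the microscope: take the wide-bladed T-handle driver out of its rack, seat its blade in the slotted brass lock screw on the cover and, with the blade kept in the slot, turn the screw anticlockwise (seen from above) as far as it goes, about a quarter turn. Hang the driver back upright in its hole in the rack, push the blue cover by its rib all the way open, and leave the other things on the bench where they are.

Things in the scene. Friction and masses are not known exactly. Their poses are not given: they have to be found in the camera images.
- sample_carrier: aluminium carrier case fixed on the worktop, 184 (its x) x 112 (y) x 63 mm high; origin at the centre of its underside, z up. Grey gib strips along its long sides (tops 63 mm up, inner edges at y = +-37.5 mm) hold a blue cover, top face 58 mm up, that slides 70 mm along the carrier's +x to open. A steel rotor lies under the clear window at the -x end.
- case_cover (a joint): position of the sliding cover (m): 0 shut, 0.070 fully open against its stop; it needs about 3 N and stays where it is left. It is blocked by the screw's tongue until the screw is turned to free.
- cover_rib (a point): centre of the upright aluminium rib on the cover, for pushing: 8 mm thick along the carrier's x, 52 mm wide along y, from 58 to 73 mm above the worktop. Moves with the cover; while shut it lies 80 mm to the -x side of the carrier's centre, 12 mm inside the carrier's end, with only the carrier's end lip, 59 mm up, behind it. Axes as the carrier's.
- lock_screw (a joint): angle of the slotted lock screw (rad), growing anticlockwise seen from above: 0 locked (slot across the carrier, along its y, at the red marks), 1.57 free, against its stop (slot along the carrier's x, at the green mark). It stays where it is left and takes about 0.2 N m to turn.
- screw_slot (a point): middle of the floor of the brass screw's slot, 59 mm up, on the screw's axis: the carrier's centre while the cover is shut; moves with the cover. Its y axis runs along the slot. Head 24 mm across, top 6 mm above this point; slot right across it, 4 mm wide, 6 deep, edges chamfered to 7.6 mm at the top. A dark collar round the head (25 mm inside, 32 outside) rises 8 mm above this point.
- driver_grip (a point): centre of the T-handle driver's green handle, 107 mm above its blade tip: a flat block 62 mm long (the driver's x), 18 thick (y), 38 high (z), to grip across its 18 mm flats. The driver hangs upright in the rack, blade down, z up; 126 mm long, 0.14 kg; shank 10 mm round; a 32 mm round collar, 80 to 85 mm above the tip, rests on the rack, a 16 mm boss below it.
- driver_tip (a point): middle of the end of the driver's flat blade, on its axis. Blade 15 mm wide along the driver's x (as the length of the handle), 2.4 mm thick along y, 12 mm high; axes as for driver_grip.
- rack_hole (a point): centre of the 22 mm hole in the fixed grey rack, at the top of its shelf, 92 mm up (shelf 8 mm thick, open below). The hung driver's collar rests here, its tip 80 mm below, its axis within 3 mm of the hole's. Rack 150 mm long along this point's x, its centre 35 mm to the +x side, 64 mm deep; a small blue screwdriver, to be left alone, stands 80 mm to the +x side, top 133 mm up.
- lens_tissue: booklet of lens tissue, 73 x 100 x 10 mm; bystander, origin at the centre of its underside
- petri_dish: round clear dish, 62 mm across, 15 mm high; bystander, origin at the centre of its underside
- dropper_bottle: dropper bottle, 38 mm across, 113 mm high; bystander, origin at the centre of its underside
- sample_box: flat clear hinged box, shut, 78 x 76 x 14 mm; bystander, origin at the centre of its underside
Not all that is in view belongs to the job. Of the things that look like the part that bears driver_grip, the smaller one is meant.

How it is judged:
On the way, in this order (a step that is already met when the one before it is completed fails the run):
1. the driver's blade sits in the slot of the lock screw (z of driver_tip in the frame of screw_slot below 0.004 m and horizontal distance between driver_tip and screw_slot below 0.007 m), for 0.2 s.
2. the lock screw is turned to free with the blade still in the slot (all of step 1 and value of joint lock_screw above 1.35 rad), for 0.1 s.
At the end, for the whole second after the job is handed in: The cover is at least 62 of its 70 mm open and at rest, the lock screw stands free (over 1.3 rad), and the T-handle driver hangs at rest in its rack hole, upright within 0.12 rad, its axis within 12 mm of the hole's at the handle, its collar within 6 mm of the shelf (value of joint case_cover above 0.062 m and value of joint lock_screw above 1.3 rad and horizontal distance between driver_grip and rack_hole below 0.012 m and z of driver_tip in the frame of rack_hole below -0.074 m and angle between driver_grip's own z axis and vertical below 0.12 rad and linear speed of t_driver below 0.02 m/s and velocity of joint case_cover below 0.01 m/s); the robot touches nothing.
It fails at once if the cover is forced while the lock screw still locks it (value of joint case_cover above 0.015 m and value of joint lock_screw below 0.9 rad).
It fails at once if one of the other things on the bench is moved by more than 30 mm (distance of any of sample_box, lens_tissue, petri_dish, dropper_bottle from where it was at the start of the episode above 0.03 m).
It also fails if it takes over 58 s, if anything falls off the work surface, if the arm or the gripper's body presses on something with over 40 N, if the wrist force passes 120 N, or if a joint passes its speed limit or range.

## Robot

A 6-joint arm with a two-finger parallel gripper is mounted at the origin on a cart in front of the work surface, level with it; the furniture and walls round the work are solid. World frame = base frame: x ahead of the robot, y to its left, z up, the work surface at z = 0. Lengths are in m, angles in rad, forces in N, time in s.
With the tool pointing down it reaches from about 0.35 to 1 m from the base axis. Payload 7.1 kg.
Tool frame: the origin (TCP) lies midway between the tips of the shut fingers; the grasp point (between the pads) lies 19 mm behind it (env.grasp_offset is the distance from the TCP to the grasp point, in m); z points along the fingers, y is the direction in which the jaws open and shut (so a half turn about z gives the same grasp; the last joint's range is limited). The gripper opens to 85 mm and grips with 20 to 120 N. Pads are 22 mm wide; open, the fingers measure 114 mm over their backs; the gripper's body (76 mm by 85 mm) begins 54 mm behind the grasp point. The pads swing forward as they close: fully open they stand 13 mm farther back than shut.
Start: joints at [-1.141, 0.423, 1.63, -0, 1.089, -0.019], TCP at [0.271, -0.563, 0.231] pointing down, gripper open.
Joint ranges: [-3, 3], [-0.9, 2.11], [0.09, 2.58], [-1.31, 4.45], [0.11, 2.69], [-2.54, 2.54]. Speed limits (rad/s): [2.39, 2.39, 3.01, 3.14, 3.14, 3.14].

## Interface

Orientations are given as [roll, pitch, yaw] about the fixed x, y, z axes, in that order (R = Rz(yaw) Ry(pitch) Rx(roll)).
In Python, from plant import env, open_gripper, gripper_close, readout, viewer gives the robot as it stands. Calls block until the motion is done:
- env.move_to(position, orientation): joint-space move of the TCP to a pose.
- env.servo_line(position, feed=0.15, frame=None, until_force=None): straight line of the TCP; frame=None keeps the orientation; feed is the mean speed in m/s. With until_force (N) it stops when the force on the tool has changed by that much, and returns True; else False.
- env.move_joints(angles): joint-space move.
- open_gripper() and gripper_close(force=None): open the fingers fully, or close them until they stop; force is the grip in N (None keeps the last).
- env.hold(seconds).
- env.inverse_kinematics(position, orientation): joint angles nearest the present ones, or None.
- readout.state(): the state.
- viewer.read_camera(name): name is "side" or "top" or "wrist"; returns a dict with "image" (384x512x3 uint8, blue, green, red), "fx", "fy", "cx", "cy" (pixels), "xyz" and "orientation" of the camera in the world; the wrist camera has in their place "T_tool_cam" (4x4, takes a point from camera to tool coordinates, whose origin is the TCP and whose axes are the flange's). Camera axes: x right, y down, z forward; pixel columns grow to the right and rows downward; lengths in m; the calibration is good to about 2 mm. A picture is of the moment at which its call begins: read the wrist's pose just before it. There is no depth.
A pose or a line that the arm cannot do raises env.IKError and nothing moves.
- env.hand_in(): hands the job in, once; it reports no verdict.
The state is a dict: "time": time; "qpos": joint angles; "joint_velocities": joint speeds; "tau": joint torques, N m; "tool_pos": TCP position; "ee_rot": TCP orientation; "contact_force": force on the tool from outside, world axes, zero at the start; "wrist_torque": the same for the moment, N m; "grip_width": finger opening in m.
Only numpy, scipy, OpenCV 4.12 (cv2) and the standard library are available. Lean on these libraries where they do the work, as an engineer would, in place of code of your own. Each camera call takes 0.05 s, during which the arm holds its last target.

## Working session

There is one attempt and no reset: what is moved stays moved. The work goes in short steps, each a Python script; the robot and the scene stay as the last script left them, time stands still between calls to the robot, and variables do not carry over. Pictures are saved under pics/ and viewed, and the job is handed in when it is done.

```bash
ls; mkdir -p pics
python3 - <<'E'
from plant import env, readout, viewer
import cv2,numpy as np
s=readout.state(); print(s['time'],s['tool_pos'],s['ee_rot'],s['grip_width'],env.grasp_offset)
for n in("top","side","wrist"):
    c=viewer.read_camera(n); cv2.imwrite(f"pics/a_{n}.png",c["image"]); print(n,{k:(np.round(v,4).tolist()) for k,v in c.items() if k!="image"})
E
```

```text
pics
0.0 [ 0.27097726 -0.56258791  0.23053136] [-3.14004406e+00 -9.28995902e-05  4.48767846e-01] 0.0851550979176166 0.0187
top {'fx': 398.6651, 'fy': 398.6651, 'cx': 258.8785, 'cy': 187.9086, 'xyz': [0.4492, 0.2328, 1.0314], 'orientation': [-3.0461, 0.0186, -1.5795]}
side {'fx': 443.9132, 'fy': 443.9132, 'cx': 248.6121, 'cy': 186.9712, 'xyz': [0.398, 0.9791, 0.6457], 'orientation': [-2.2195, 0.0213, -2.9963]}
wrist {'fx': 339.6153, 'fy': 339.6153, 'cx': 258.9437, 'cy': 195.2011, 'T_tool_cam': [[-0.0006, -0.9644, -0.2645, 0.0676], [1.0, -0.0006, -0.0001, 0.0004], [-0.0, -0.2645, 0.9644, -0.1426], [0.0, 0.0, 0.0, 1.0]]}
```

View pics/a_top.png

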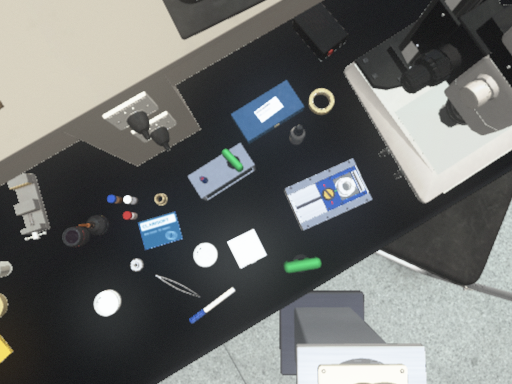

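View pics/a_side.png

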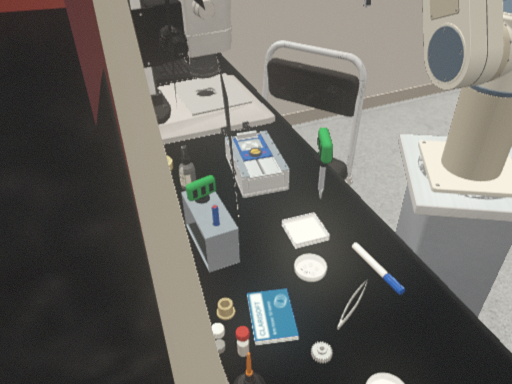

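View pics/a_wrist.png

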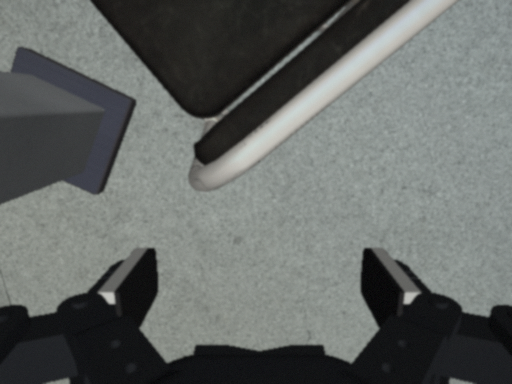

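Green candidates: the handle in the rack at top px (232,159), and a second green handle beside the carrier at top px (302,265), side (325,147). The description ("smaller", hangs in the rack) points to the first. I'll check that in close crops.

Run:
```python
import cv2,numpy as np
t=cv2.imread("pics/a_top.png");s=cv2.imread("pics/a_side.png")
a=cv2.resize(t[130:285,175:385],None,fx=3.6,fy=3.6,interpolation=cv2.INTER_CUBIC)
b=cv2.resize(s[110:280,170:350],None,fx=3.5,fy=3.5,interpolation=cv2.INTER_CUBIC)
cv2.imwrite("pics/b_top.png",a);cv2.imwrite("pics/b_side.png",b)
```

```text
(no output)
```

View pics/b_top.png

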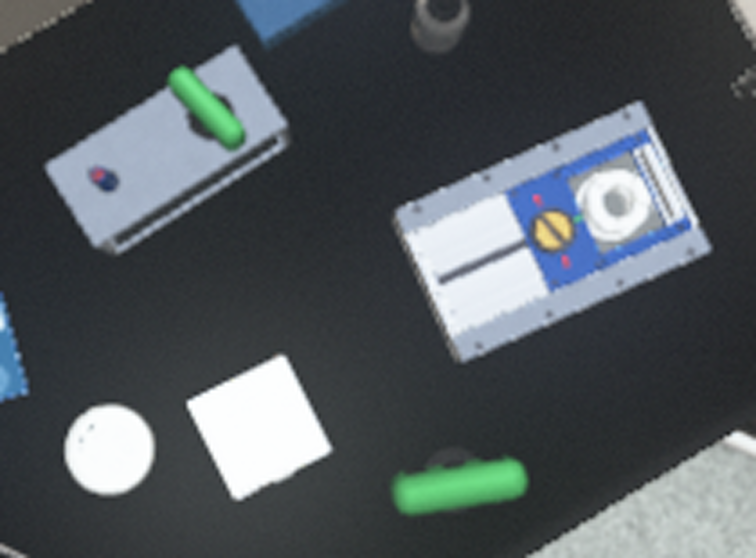

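View pics/b_side.png

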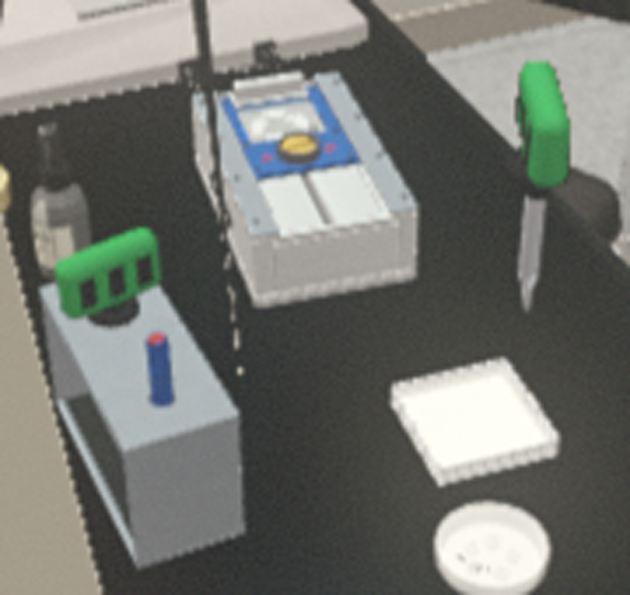

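Top crop: the rack handle at (232,159) is the shorter one, hanging in the rack with its collar visible. The one at (302,265) is longer, stands free and is bigger, so it's the decoy. Next I'll get rough positions.

```bash
cat > h.py <<'E'
from plant import env, open_gripper, gripper_close, readout, viewer
import cv2,numpy as np
from scipy.spatial.transform import Rotation as R
def rot(e): return R.from_euler('xyz',e).as_matrix()
def grab(n,fn=None):
    s=readout.state(); c=viewer.read_camera(n)
    if n=="wrist":
        T=np.eye(4);T[:3,:3]=rot(s['ee_rot']);T[:3,3]=s['tool_pos'];T=T@np.array(c['T_tool_cam'])
    else:
        T=np.eye(4);T[:3,:3]=rot(c['orientation']);T[:3,3]=c['xyz']
    c['T']=T
    if fn: cv2.imwrite(fn,c['image']); np.savez(fn[:-4],T=T,k=[c[k] for k in('fx','fy','cx','cy')])
    return c
def load(fn):
    d=np.load(fn[:-4]+'.npz');return d['T'],d['k']
def ray(T,k,uv):
    d=np.array([(uv[0]-k[2])/k[0],(uv[1]-k[3])/k[1],1.]);return T[:3,3],T[:3,:3]@d
def onz(T,k,uv,z):
    o,d=ray(T,k,uv);return o+d*(z-o[2])/d[2]
def proj(T,k,p):
    q=T[:3,:3].T@(np.asarray(p)-T[:3,3]);return np.array([k[0]*q[0]/q[2]+k[2],k[1]*q[1]/q[2]+k[3]])
def tri(obs):
    A=np.zeros((3,3));b=np.zeros(3)
    for T,k,uv in obs:
        o,d=ray(T,k,uv);d=d/np.linalg.norm(d);M=np.eye(3)-np.outer(d,d);A+=M;b+=M@o
    return np.linalg.solve(A,b)
E
python3 - <<'E'
from h import *
t=grab('top','pics/c_top.png');s=grab('side','pics/c_side.png')
Tt,kt=load('pics/c_top.png');Ts,ks=load('pics/c_side.png')
f=lambda u,v:(175+u/3.6,130+v/3.6)
g=lambda u,v:(170+u/3.5,110+v/3.5)
print('screw',onz(Tt,kt,f(553,230),.065),'side',onz(Ts,ks,g(298,149),.065))
print('red',onz(Tt,kt,f(538,200),.058),onz(Tt,kt,f(567,262),.058))
print('handle ends',onz(Tt,kt,f(183,80),.138),onz(Tt,kt,f(233,136),.138),'tri',tri([(Tt,kt,f(207,105)),(Ts,ks,g(107,265))]))
for p in[(397,212),(640,102),(710,248),(462,360)]: print('car',onz(Tt,kt,f(*p),.063))
for p in[(47,166),(238,46),(288,128),(105,250)]: print('rack',onz(Tt,kt,f(*p),.092))
print('blue',tri([(Tt,kt,f(97,175)),(Ts,ks,g(156,340))]))
print('decoy',tri([(Tt,kt,f(460,486)),(Ts,ks,g(545,125))]))
print('bottle',onz(Tt,kt,(298,130),.1))
# cabinet corner
print(onz(Tt,kt,(200,155),.0),onz(Tt,kt,(165,80),.3))
E
```

```text
screw [0.52567589 0.08102449 0.065     ] side [0.52542293 0.08521139 0.065     ]
red [0.54678596 0.08957152 0.058     ] [0.50441496 0.0710307  0.058     ]
handle ends [0.61733286 0.3231396  0.138     ] [0.58125205 0.29166118 0.138     ] tri [0.602721   0.30893052 0.12575564]
car [0.53912811 0.18567803 0.063     ]
car [0.61250436 0.01954108 0.063     ]
car [ 0.51261864 -0.0242537   0.063     ]
car [0.43912446 0.14368323 0.063     ]
rack [0.56941672 0.41798045 0.092     ]
rack [0.64846884 0.29111221 0.092     ]
rack [0.59297467 0.2582584  0.092     ]
rack [0.51334339 0.37924973 0.092     ]
blue [0.5586651  0.37825308 0.13287086]
decoy [0.36288911 0.15325539 0.1376418 ]
bottle [0.67590117 0.15517474 0.1       ]
[0.63673008 0.40508632 0.        ] [0.72738765 0.42249435 0.3       ]
```

```bash
cat >> h.py <<'E'
def down(yawdeg): return [np.pi,0,np.radians(yawdeg)]
E
python3 - <<'E'
from h import *
for p,y in[((.25,-.35,.34),25),((.42,0,.34),24),((.526,.081,.20),24)]:
    env.move_to(list(p),down(y))
s=readout.state();print(s['time'],s['qpos'],s['tool_pos'],s['ee_rot'],s['contact_force'])
grab('wrist','pics/d_car.png')
env.move_to([.526,.081,.27],down(24))
env.move_to([.602,.309,.27],down(41))
s=readout.state();print(s['time'],s['qpos'],s['tool_pos'],s['contact_force'])
grab('wrist','pics/d_rack.png')
E
```

```text
3.4417 [ 1.29087707e-01  3.28158899e-01  1.86016781e+00 -2.84516351e-04
  9.53366930e-01  1.28180431e+00] [0.52597843 0.08020645 0.20049644] [3.14139909e+00 1.62921647e-04 4.18244433e-01] [-1.02356042 -0.35706261  0.76090732]
4.825 [ 4.55473491e-01  4.62252327e-01  1.47497248e+00 -5.81606649e-04
  1.20619702e+00  1.31178216e+00] [0.60148489 0.30769033 0.2693168 ] [-0.1722722  -0.02686825  0.10635563]
```

View pics/d_car.png

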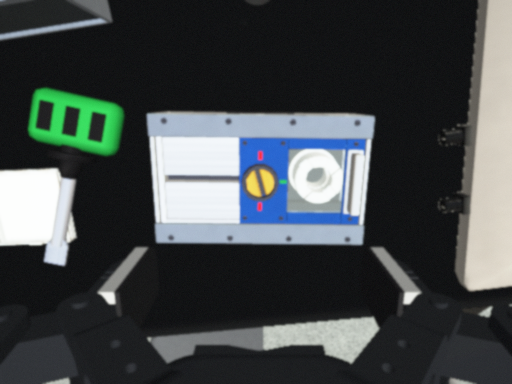

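View pics/d_rack.png

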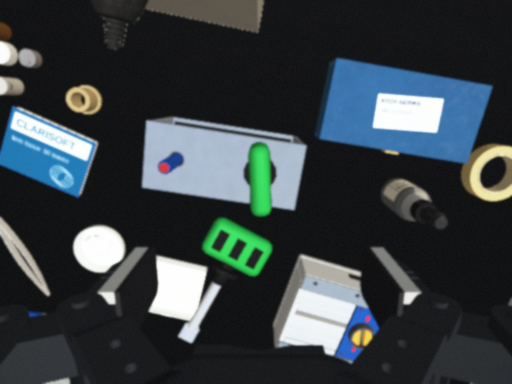

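Run:
```python
import cv2
t=cv2.imread("pics/d_car.png");s=cv2.imread("pics/d_rack.png")
cv2.imwrite("pics/e_screw.png",cv2.resize(t[142:222,230:330],None,fx=7,fy=7,interpolation=cv2.INTER_CUBIC))
cv2.imwrite("pics/e_rack.png",cv2.resize(s[110:230,135:315],None,fx=4.4,fy=4.4,interpolation=cv2.INTER_CUBIC))
```

```text
(no output)
```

View pics/e_screw.png

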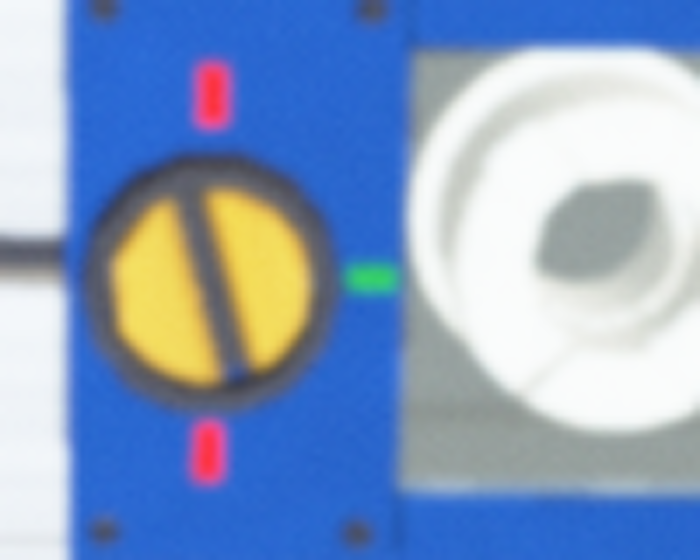

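View pics/e_rack.png

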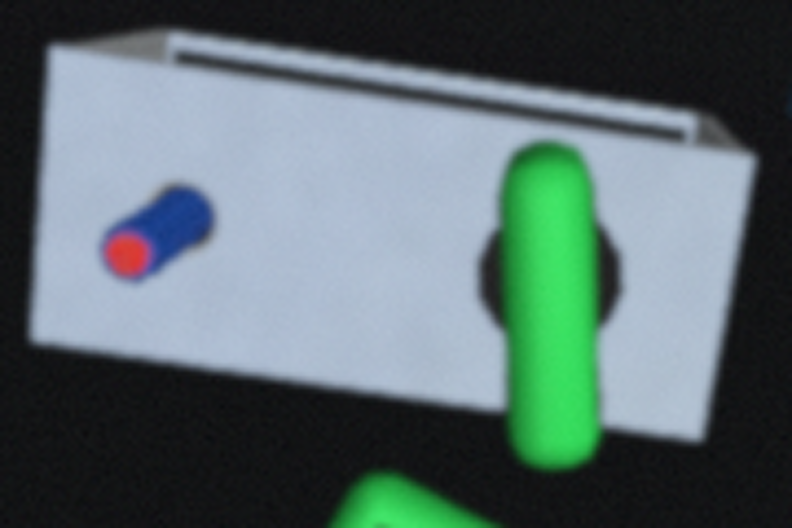

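Run:
```python
from h import *
T,k=load('pics/d_car.png'); f=lambda u,v:(230+(u+.5)/7-.5,142+(v+.5)/7-.5)
ang=lambda a,b:np.degrees(np.arctan2(*(b-a)[1::-1]))
P=lambda u,v,z:onz(T,k,f(u,v),z)
print('screw',P(212,284,.065),'collar c',P(208,281,.067))
a,b=P(188,192,.065),P(238,375,.065);print('slot',ang(b,a),(a+b)/2)
a,b=P(213,97,.058),P(208,453,.058);print('red',ang(b,a),(a+b)/2,np.linalg.norm(a-b))
# carrier corners at .063
c=[onz(T,k,p,.063) for p in[(148,113),(374,116),(363,244),(156,243)]];
for p in c:print(p)
print(np.mean(c,0),ang(c[1],c[0]),ang(c[2],c[3]))
T,k=load('pics/d_rack.png'); f=lambda u,v:(135+(u+.5)/4.4-.5,110+(v+.5)/4.4-.5)
a,b=P(547,150,.135),P(554,465,.135);print('handle',ang(b,a),(a+b)/2,np.linalg.norm(a-b))
c=[P(u,v,.092) for u,v in[(48,44),(757,154),(704,441),(30,344)]]
for p in c:print(p)
m=np.mean(c,0);yw=ang(c[1],c[0]);yw2=ang(c[2],c[3]);y=np.radians((yw+yw2)/2)
print('rack',m,yw,yw2,'hole',m[:2]-.035*np.array([np.cos(y),np.sin(y)]))
print('collar',(P(480,275,.097)+P(620,275,.097))/2,np.linalg.norm(P(480,275,.097)-P(620,275,.097)))
```

```text
screw [0.52889345 0.08027312 0.065     ] collar c [0.52945966 0.08105266 0.067     ]
slot 38.884032341873976 [0.52890348 0.08011187 0.065     ]
red 23.175715292553168 [0.52795185 0.08004125 0.058     ] 0.04488567575659622
[0.54408016 0.18518731 0.063     ]
[0.61553896 0.01836986 0.063     ]
[ 0.51407092 -0.02683543  0.063     ]
[0.44024276 0.14195718 0.063     ]
[0.5284832  0.07966973 0.063     ] 113.18861018389505 113.6240761909435
handle 42.192804684180075 [0.60527745 0.30939155 0.135     ] 0.06129657092758028
[0.57241042 0.41995537 0.092     ]
[0.65278149 0.29221663 0.092     ]
[0.59799417 0.25731176 0.092     ]
[0.5171331  0.38492131 0.092     ]
rack [0.58507979 0.33860127 0.092     ] 122.17741292273146 122.36080428360148 hole [0.60376617 0.30900702]
collar [0.60478715 0.30903067 0.097     ] 0.03003498763664112
```

Run:
```python
from h import *
env.move_to([.605,.309,.20],down(42.2))
print(env.servo_line([.605,.309,.104],feed=.1,until_force=15))
s=readout.state();print(s['time'],s['tool_pos'],s['ee_rot'],s['contact_force'])
gripper_close(80)
s=readout.state();print(s['time'],s['tool_pos'],s['grip_width'],s['contact_force'],s['wrist_torque'])
grab('wrist','pics/f_grip.png')
```

```text
False
6.3667 [0.6055608  0.30928286 0.10478653] [ 3.14119094e+00 -1.33277575e-03  7.36583458e-01] [-0.15700782 -0.02395721 -0.29770084]
6.9917 [0.60524609 0.30909593 0.10431129] 0.016858380103374742 [-0.26363859 -0.56995674  1.55735075] [-0.05934124  0.02029888 -0.00573474]
```

View pics/f_grip.png

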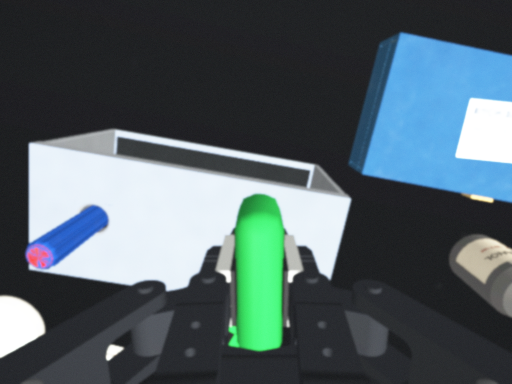

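Run:
```python
from h import *
print(env.servo_line([.6052,.3091,.25],feed=.12))
env.move_to([.5289,.0801,.25],down(38.9))
env.hold(.3)
s=readout.state();print(s['time'],s['tool_pos'],s['ee_rot'],s['grip_width'],s['contact_force'],s['qpos'])
grab('side','pics/g_side.png');grab('top','pics/g_top.png');grab('wrist','pics/g_wrist.png')
t=cv2.imread("pics/g_side.png");cv2.imwrite("pics/g_sidec.png",cv2.resize(t[30:210,200:340],None,fx=3.3,fy=3.3,interpolation=cv2.INTER_CUBIC))
```

```text
False
9.6667 [0.52917754 0.08092128 0.24980929] [-3.14147772e+00  1.08496692e-04  6.80245231e-01] 0.016996634950472028 [ 0.09638159 -0.5159252  -1.34031479] [1.29489141e-01 2.69447541e-01 1.81139591e+00 4.71613760e-05
 1.06090181e+00 1.02001722e+00]
```

View pics/g_sidec.png

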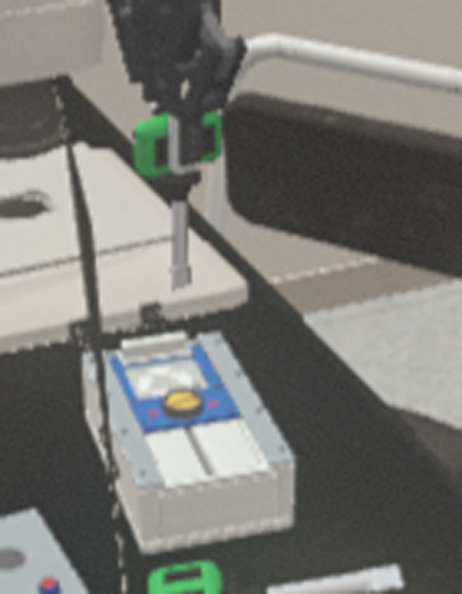

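View pics/g_wrist.png

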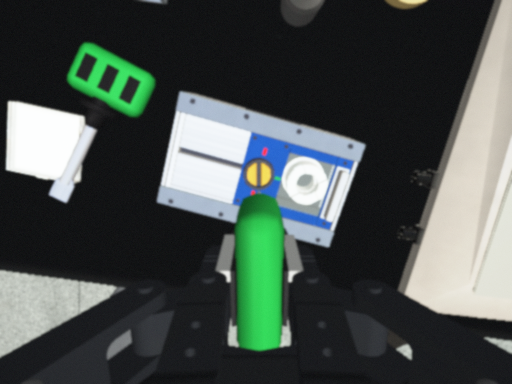

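Run:
```python
from h import *
t=cv2.imread("pics/g_wrist.png");cv2.imwrite("pics/g_wc.png",cv2.resize(t[140:215,215:305],None,fx=8,fy=8,interpolation=cv2.INTER_CUBIC))
T,k=load('pics/g_side.png')
print('tip proj',proj(T,k,[.5292,.0809,.1577]),'screw proj',proj(T,k,[.5289,.0801,.065]))
print('seen',200+180.5/3.3,30+287/3.3,200+183.5/3.3-.3,30+403/3.3)
```

```text
tip proj [253.26063963 117.36257938] screw proj [254.0005676  151.34548338]
seen 254.6969696969697 116.96969696969697 255.3060606060606 152.12121212121212
```

View pics/g_wc.png

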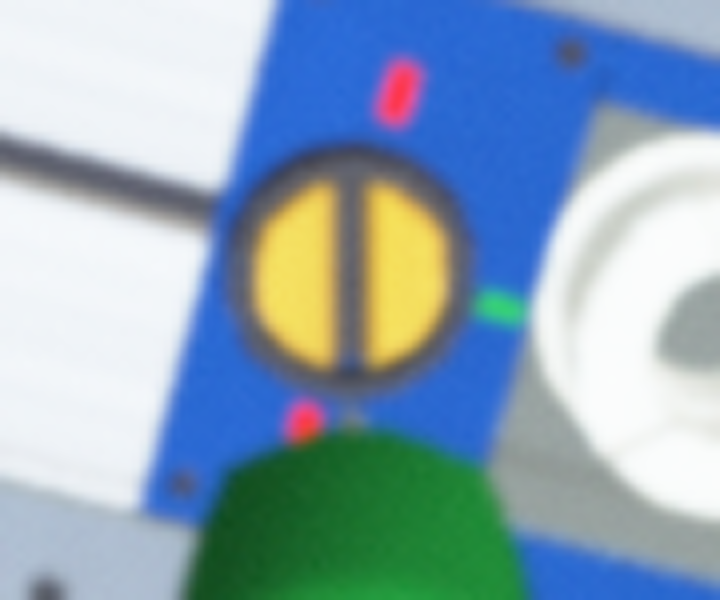

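Run:
```python
from h import *
T,k=load('pics/g_wrist.png')
f=lambda u,v:(215+(u+.5)/8-.5,140+(v+.5)/8-.5)
p=onz(T,k,f(351,274),.065);print(p)
a=onz(T,k,f(352,185),.065);b=onz(T,k,f(349,365),.065);d=a-b;print(np.degrees(np.arctan2(d[1],d[0])))
print('tip end seen',onz(T,k,f(353,415),.158))
```

```text
[0.52859542 0.08031287 0.065     ]
37.95406946865409
tip end seen [0.5338688  0.08412896 0.158     ]
```

Run:
```python
from h import *
env.move_to([.5287,.0803,.20],down(38.4))
env.servo_line([.5287,.0803,.17],feed=.08); env.hold(.2)
s=readout.state();print(s['tool_pos'],s['ee_rot'][2]*57.3,s['contact_force'])
r=env.servo_line([.5287,.0803,.150],feed=.03,until_force=10)
s=readout.state();print(r,s['time'],s['tool_pos'],s['contact_force'],s['wrist_torque'],s['grip_width'])
```

```text
[0.52907794 0.08035046 0.17053004] 38.402389821483446 [-0.21335356  0.33412473 -2.19508534]
True 11.4833 [0.52859487 0.08028446 0.15098758] [-0.80954559 -0.60846556  7.42523899] [-0.07788381  0.317776    0.05397118] 0.017013715051374664
```

Run:
```python
from h import *
s=readout.state();q0=np.array(s['qpos']);y0=s['ee_rot'][2]
for d in (20,40,60,73,77):
    q=q0.copy();q[5]-=np.radians(d);env.move_joints(q.tolist())
    s=readout.state();print(d,round(s['time'],2),np.round(s['tool_pos'],4),round((s['ee_rot'][2])*57.3,1),np.round(s['contact_force'],1),np.round(s['wrist_torque'],2))
env.hold(.3)
grab('wrist','pics/h_w.png');grab('side','pics/h_s.png')
```

```text
20 11.91 [0.5284 0.0805 0.1511] 58.2 [-2.1  1.8  5.2] [ 0.5   0.65 -0.15]
40 12.33 [0.5282 0.0805 0.1511] 78.2 [-3.3  2.2  5.5] [ 0.51  0.8  -0.16]
60 12.76 [0.5281 0.0805 0.1511] 98.2 [-3.8  2.3  6.5] [ 0.5   0.92 -0.24]
73 13.09 [0.5281 0.0805 0.1511] 111.2 [-3.2  1.1  6.1] [ 0.48  0.95 -0.12]
77 13.34 [0.5281 0.0805 0.151 ] 115.2 [-4.2  1.4  6.2] [ 0.47  0.94 -0.15]
```

View pics/h_w.png

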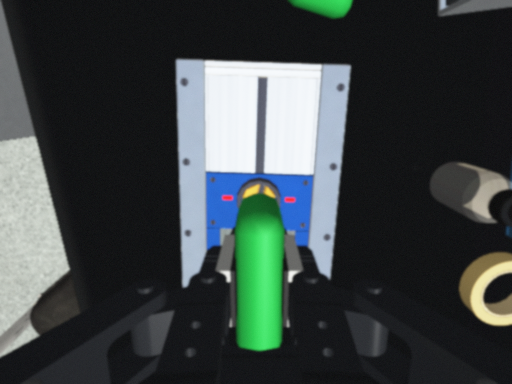

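Run:
```python
from h import *
q0=np.array(readout.state()['qpos'])
for d in range(2,15,2):
    q=q0.copy();q[5]-=np.radians(d);env.move_joints(q.tolist())
    s=readout.state();print(d,round(s['time'],2),np.round(s['tool_pos'],4),round((s['ee_rot'][2])*57.3,1),np.round(s['contact_force'],1),np.round(s['wrist_torque'],2))
    if abs(s['wrist_torque'][2])>.7: break
env.hold(.2);s=readout.state();print(s['wrist_torque'],s['grip_width'])
grab('wrist','pics/i_w.png')
t=cv2.imread("pics/i_w.png");cv2.imwrite("pics/i_wc.png",cv2.resize(t[160:250,195:325],None,fx=6,fy=6,interpolation=cv2.INTER_CUBIC))
```

```text
2 13.99 [0.5279 0.0805 0.1511] 117.1 [-2.4  0.3  4.5] [ 0.34  0.7  -0.18]
4 14.24 [0.5279 0.0805 0.1511] 119.1 [-2.4  1.5  5.3] [ 0.36  0.7  -0.22]
6 14.49 [0.5278 0.0805 0.151 ] 121.1 [-1.8  1.5  6.4] [ 0.25  0.77 -0.15]
8 14.74 [0.5278 0.0805 0.151 ] 123.1 [-1.8  1.4  5.3] [ 0.34  0.79 -0.22]
10 14.99 [0.5279 0.0805 0.1511] 125.1 [-2.6  1.6  5.3] [ 0.37  0.7  -0.22]
12 15.24 [0.5278 0.0805 0.151 ] 127.1 [-3.   2.   4.7] [ 0.39  0.77 -0.24]
14 15.49 [0.5278 0.0805 0.1511] 129.1 [-3.3  0.8  5.7] [ 0.26  0.73 -0.26]
[ 0.2612843   0.77326814 -0.19515093] 0.01705108934334619
```

View pics/i_wc.png

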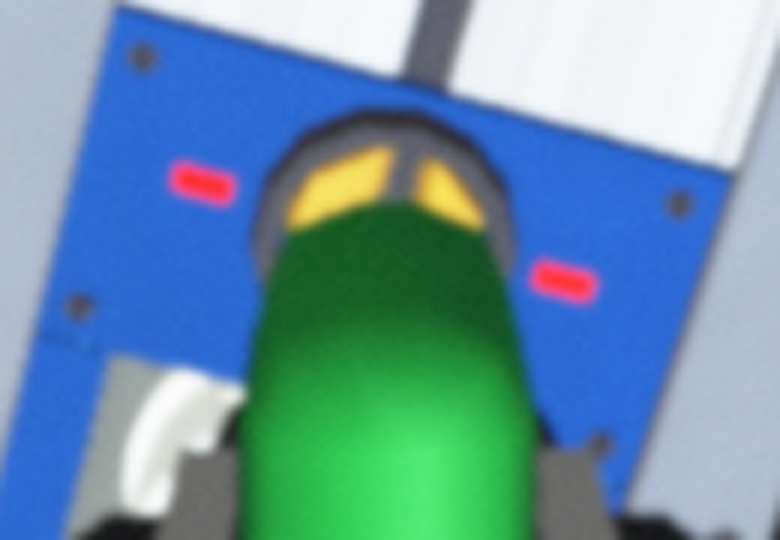

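Run:
```python
from h import *
T,k=load('pics/i_w.png')
f=lambda u,v:(195+(u+.5)/6-.5,160+(v+.5)/6-.5)
c=np.array([.5286,.0803])
for uv in[(407,155),(406,170),(404,190)]:
    p=onz(T,k,f(*uv),.065);d=p[:2]-c;print(p,np.degrees(np.arctan2(d[1],d[0])),np.linalg.norm(d))
print(proj(T,k,[*c,.065])*1, [(x) for x in f(383,245)])
a=onz(T,k,f(182,182),.058);print('x')
a=onz(T,k,f(203,185),.058);b=onz(T,k,f(565,281),.058);print('red',(a+b)/2,np.degrees(np.arctan2(*(a-b)[1::-1])))
a=onz(T,k,f(425,60),.058);b=onz(T,k,f(440,5),.058);d=b-a;print('groove',np.degrees(np.arctan2(d[1],d[0])))
t=cv2.imread("pics/i_w.png");cv2.imwrite("pics/i_wd.png",cv2.resize(t[170:205,230:290],None,fx=13,fy=13,interpolation=cv2.INTER_CUBIC))
cv2.imwrite("pics/i_we.png",cv2.resize(t[160:384,195:325],None,fx=2.6,fy=2.6,interpolation=cv2.INTER_CUBIC))
```

```text
[0.52324897 0.09064465 0.065     ] 117.35142564267854 0.01164668523874885
[0.52428522 0.08918873 0.065     ] 115.89295805952564 0.009880629558308696
[0.52561325 0.0871898  0.065     ] 113.43690365409343 0.007509326055963091
[259.02068998 201.23438615] [258.4166666666667, 200.41666666666666]
x
red [0.52841417 0.0802116  0.058     ] -156.36065631111543
groove 114.23254384665258
```

View pics/i_wd.png

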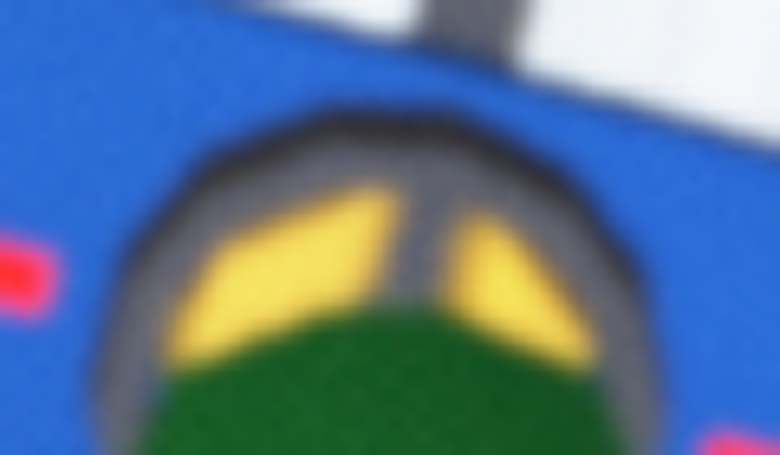

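View pics/i_we.png

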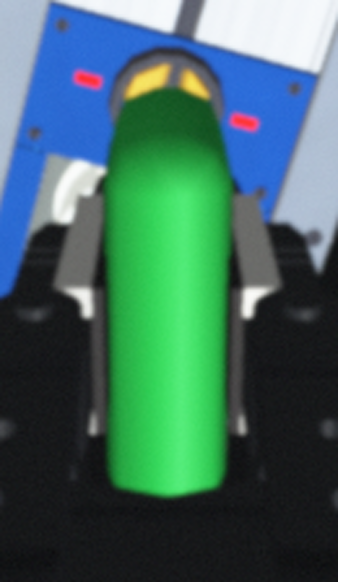

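Run:
```python
from h import *
s=readout.state();q=np.array(s['qpos']);q[5]+=np.radians(8);env.move_joints(q.tolist())
s=readout.state();print(s['wrist_torque'],s['contact_force'],s['tool_pos'])
p=s['tool_pos'];env.servo_line([p[0],p[1],.18],feed=.05)
env.servo_line([p[0],p[1],.25],feed=.15);env.hold(.3)
s=readout.state();print(s['time'],s['tool_pos'],s['ee_rot'][2]*57.3,s['contact_force'],s['grip_width'])
grab('wrist','pics/j_w.png');grab('side','pics/j_s.png');grab('top','pics/j_t.png')
t=cv2.imread("pics/j_w.png");cv2.imwrite("pics/j_wc.png",cv2.resize(t[120:384,195:325],None,fx=2.2,fy=2.2,interpolation=cv2.INTER_CUBIC))
cv2.imwrite("pics/j_wd.png",cv2.resize(t[140:215,215:305],None,fx=8,fy=8,interpolation=cv2.INTER_CUBIC))
t=cv2.imread("pics/j_s.png");cv2.imwrite("pics/j_sc.png",cv2.resize(t[30:210,200:340],None,fx=3.3,fy=3.3,interpolation=cv2.INTER_CUBIC))
```

```text
[-0.01592982  0.4019512  -0.02780627] [-1.52802087 -0.45585164  3.79775973] [0.52804233 0.08033017 0.15109027]
17.65 [0.52760878 0.08025509 0.2491294 ] 121.04359192584353 [ 0.57501695 -0.09733936 -1.15924185] 0.017084496778831323
```

View pics/j_wd.png

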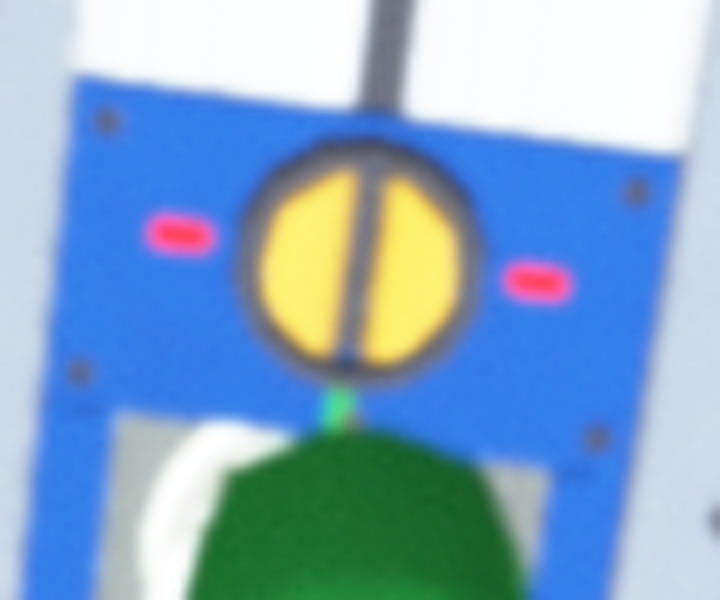

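View pics/j_sc.png

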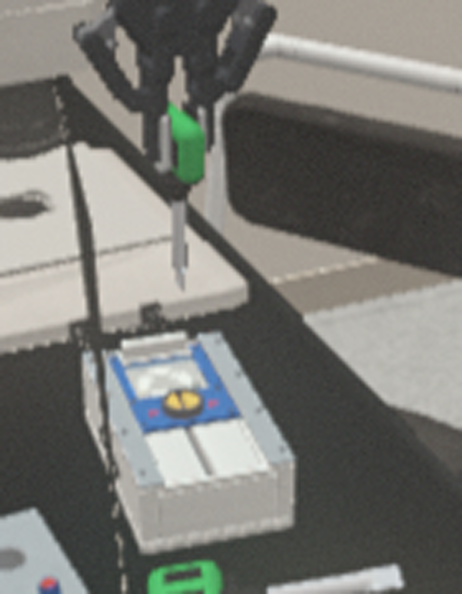

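View pics/j_wc.png

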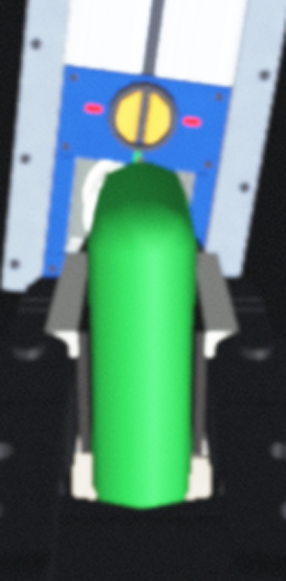

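Slot at (351,275) in the crop now lines up with the green mark and the cover groove, and the driver is still upright in the grip. Returning it to the rack.

Run:
```python
from h import *
env.move_to([.6048,.3090,.25],down(42.2));env.hold(.2)
s=readout.state();print(s['tool_pos'])
grab('side','pics/k_s.png')
r=env.servo_line([.6048,.3090,.20],feed=.1,until_force=8)
print(r)
if not r:
    r=env.servo_line([.6048,.3090,.1025],feed=.06,until_force=8)
s=readout.state();print(r,s['time'],s['tool_pos'],s['contact_force'],s['wrist_torque'])
grab('side','pics/k_s2.png')
t=cv2.imread("pics/k_s2.png");cv2.imwrite("pics/k_sc.png",cv2.resize(t[120:280,130:290],None,fx=3.7,fy=3.7,interpolation=cv2.INTER_CUBIC))
```

```text
[0.60488583 0.30850411 0.25015022]
False
True 21.7 [0.604685   0.30898896 0.10430238] [-0.53247641 -1.49098272  4.67664364] [-0.1027419   0.09909232 -0.03848605]
```

View pics/k_sc.png

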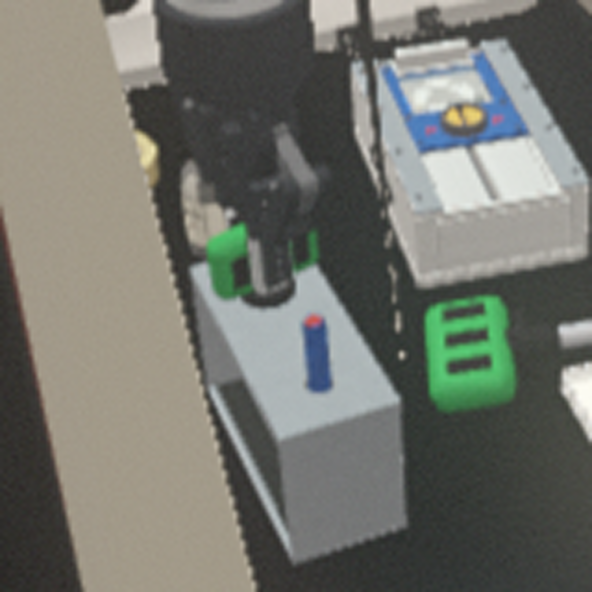

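Run:
```python
from h import *
open_gripper();env.hold(.2)
env.servo_line([.6047,.3090,.22],feed=.12)
s=readout.state();print(s['time'],s['tool_pos'],s['contact_force'])
env.hold(.3)
grab('side','pics/l_s.png');grab('wrist','pics/l_w.png');grab('top','pics/l_t.png')
t=cv2.imread("pics/l_s.png");cv2.imwrite("pics/l_sc.png",cv2.resize(t[110:280,160:340],None,fx=3.4,fy=3.4,interpolation=cv2.INTER_CUBIC))
```

```text
23.7417 [0.60415079 0.30872602 0.21900353] [ 0.41077093  0.01731241 -0.41847719]
```

View pics/l_sc.png

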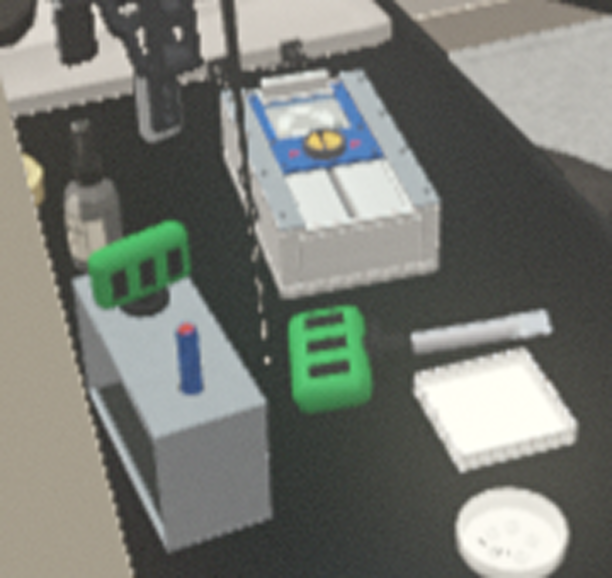

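View pics/l_t.png

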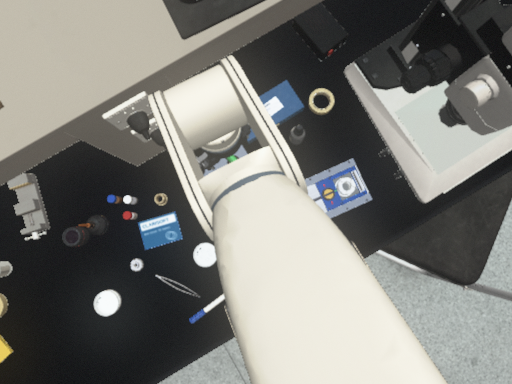

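View pics/l_w.png

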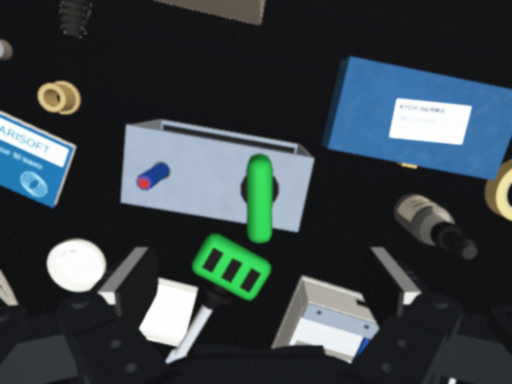

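Run:
```python
from h import *
c=np.array([.5286,.0802]);y=np.radians(113.4);xh=np.array([np.cos(y),np.sin(y)])
P=lambda x,z:[*(c+x*xh),z]
gripper_close(40)
env.move_to(P(-.102,.20),down(113.4)); env.hold(.2)
s=readout.state();print(s['time'],s['tool_pos'],P(-.102,.2),s['qpos'],s['grip_width'])
grab('wrist','pics/m_w.png');grab('side','pics/m_s.png')
```

```text
26.6917 [ 0.56929148 -0.01286043  0.20002442] [np.float64(0.5691090848447475), np.float64(-0.013410971819766082), 0.2] [-4.35091286e-02  3.80997299e-01  1.77957870e+00  5.31870306e-05
  9.80861888e-01 -4.52524571e-01] 5.634267960971379e-05
```

View pics/m_w.png

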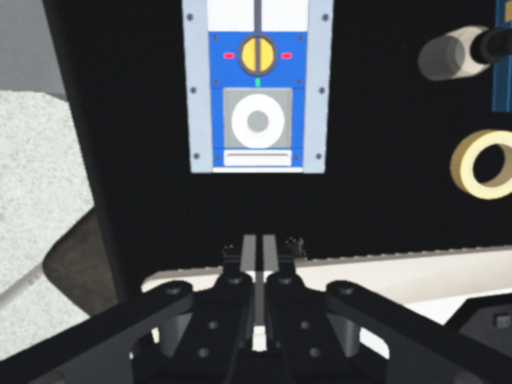

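View pics/m_s.png

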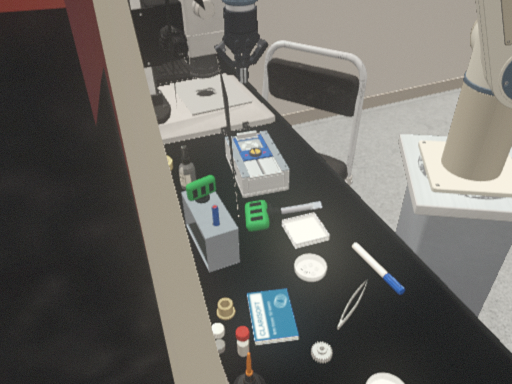

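Run:
```python
from h import *
c=np.array([.5286,.0802]);y=np.radians(113.4);xh=np.array([np.cos(y),np.sin(y)]);yh=np.array([-xh[1],xh[0]])
P=lambda x,z:[*(c+x*xh),z]
T,k=load('pics/m_w.png')
for n,uv,z in[('rib back',(258,165),.073),('rib front',(258,151),.073),('end',(258,172),.060),('screw',(258,56),.065),('tray',(200,267),.05),('tray',(200,267),.1)]:
    d=onz(T,k,uv,z)[:2]-c;print(n,d@xh,d@yh)
print(env.servo_line(P(-.103,.10),feed=.12,until_force=6))
print(env.servo_line(P(-.103,.066),feed=.05,until_force=6)); env.hold(.1)
s=readout.state();print(s['time'],s['tool_pos'],s['contact_force'],(s['tool_pos'][:2]-c)@xh)
grab('side','pics/n_s.png');grab('wrist','pics/n_w.png')
t=cv2.imread("pics/n_s.png");cv2.imwrite("pics/n_sc.png",cv2.resize(t[80:210,190:320],None,fx=4.4,fy=4.4,interpolation=cv2.INTER_CUBIC))
```

```text
rib back -0.08380628081341002 -0.000322935841068467
rib front -0.07254473805808821 -0.00033138102667098444
end -0.09214512965102319 -0.00027015639746673066
screw -0.0011696429879552736 -0.00035627479007404765
tray -0.18583414200544915 0.05483131976598939
tray -0.16011398152610837 0.045236820981603226
False
False
28.7083 [ 0.56978813 -0.01436324  0.066298  ] [0.6275119  0.48538746 0.88002897] -0.10314363396592176
```

View pics/n_sc.png

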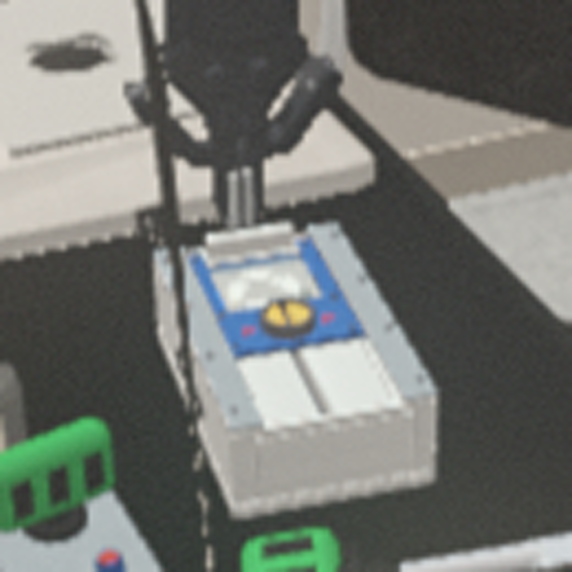

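View pics/n_w.png

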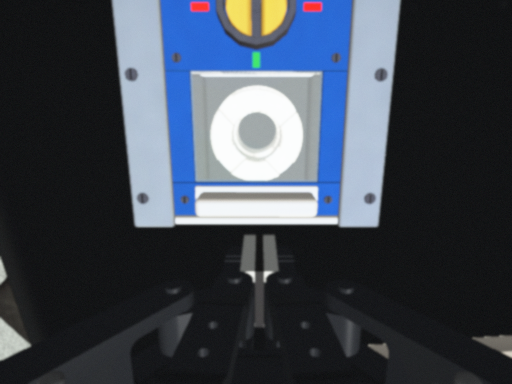

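Run:
```python
from h import *
c=np.array([.5286,.0802]);y=np.radians(113.4);xh=np.array([np.cos(y),np.sin(y)])
P=lambda x,z:[*(c+x*xh),z]
for x,f in((-.06,.05),(-.035,.05),(-.020,.03)):
    r=env.servo_line(P(x,.066),feed=f,until_force=14)
    s=readout.state();print(r,s['time'],s['tool_pos'],s['contact_force'],(s['tool_pos'][:2]-c)@xh)
    if r:break
grab('wrist','pics/o_w.png')
```

```text
False 29.8167 [0.55201056 0.02528341 0.06583289] [ 0.11718144  0.61143833 -0.37728388] -0.05969740762276121
False 30.4667 [0.54242439 0.04856039 0.06608723] [ 0.09833402 -0.1872231   0.52418351] -0.034527727160866696
True 30.9 [0.53852309 0.05790415 0.06607177] [ 1.22378201 -5.040613    1.80038607] -0.024403053312001863
```

View pics/o_w.png

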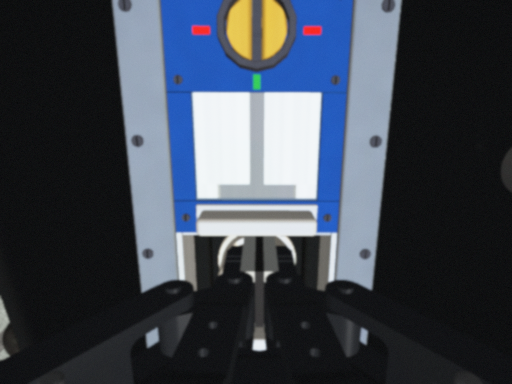

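Run:
```python
from h import *
c=np.array([.5286,.0802]);y=np.radians(113.4);xh=np.array([np.cos(y),np.sin(y)])
P=lambda x,z:[*(c+x*xh),z]
env.servo_line(P(-.04,.066),feed=.05)
env.servo_line(P(-.04,.20),feed=.15);env.hold(.4)
s=readout.state();print(s['time'],s['contact_force'])
w=grab('wrist','pics/p_w.png');grab('side','pics/p_s.png')
T,k=load('pics/p_w.png')
```

```text
32.8583 [-0.11886412 -0.52020366  0.33121672]
```

View pics/p_w.png

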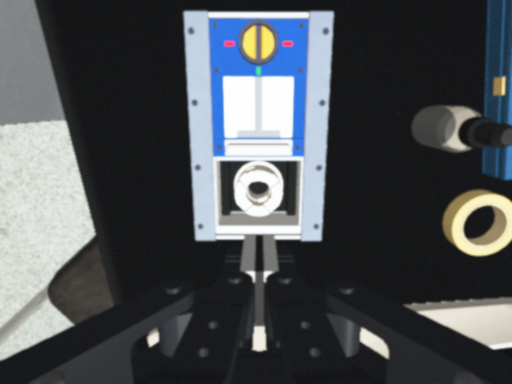

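View pics/p_s.png

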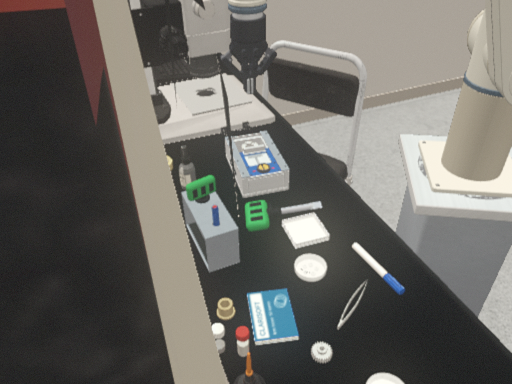

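Run:
```python
from h import *
c=np.array([.5286,.0802]);y=np.radians(113.4);xh=np.array([np.cos(y),np.sin(y)])
T,k=load('pics/p_w.png')
for n,uv,z in[('rib back',(258,154),.073),('screw',(258.5,43.5),.065)]:
    print(n,(onz(T,k,uv,z)[:2]-c)@xh)
Tt=cv2.absdiff(cv2.imread('pics/a_side.png'),cv2.imread('pics/p_s.png')).max(2)
for n,(u,v) in dict(box=(305,230),dish=(310,267),tissue=(272,315),bottle=(187,172)).items(): print(n,Tt[v-18:v+18,u-18:u+18].mean())
print(readout.state()['time']);env.hand_in()
```

```text
rib back -0.013458484300157626
screw 0.06894488356384387
box 3.7746913580246915
dish 3.628858024691358
tissue 3.4135802469135803
bottle 3.751543209876543
32.9583
the job is handed in; nothing more can be done
```

I finished the job and handed it in at about 33 s of the 58 s allowed. `hand_in` gives no verdict, so what follows rests on my own checks.

**What I did:** I took the smaller T-handle driver from the rack and seated its blade on the slot floor. I turned the screw anticlockwise until the slot lined up with the green mark, hung the driver back in its hole and pushed the cover open by its rib until it met the stop.

**Last checks:**
- **Cover:** the wrist image puts it about 69–70 mm open (screw moved 69 mm, rib back face 70 mm).
- **Lock screw:** the slot lies along the carrier's x axis, at the green mark.
- **Driver:** it hangs upright in its hole. The collar touched the shelf at the same tool height as when I first gripped it.
- **Other things on the bench:** the box, dish, tissue and bottle look unchanged in the side view from start to end.
- **Robot:** the gripper is clear of everything.

**What disagreed or went wrong:**
- **Screw starting angle:** the slot began about 15° past the red marks, so the turn was about 75°, not 90°.
- **No torque rise at the stop:** I turned the driver to about 129°, roughly 15° past the slot's end position, and the torque never jumped. I judged the stop from the picture instead.
- **Second driver fell:** the larger green driver, upright in the first pictures, was lying flat on the bench by the first wrist picture. I don't know whether it fell by itself or the arm knocked it. It is not one of the listed bystanders, and it stayed on the bench and did not block the cover.

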